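Clear, reload and shut the toggle press for plaques

TASK

At the New Year stall, take the two finished black plaques out of the well of the green press and lay them flat on the plywood drying board, then lay every red plaque blank flat into the well, one on top of another with the handle still open. Then slip the blue extension tube over the red handle stub and, pushing with the tube only (never touch the handle with the gripper or arm), swing it over its dead point until it stays fully shut; leave all blanks clamped in the well and lay the tube back in its wooden cradle. Leave the white ink dish where it is.

Things in the scene. Friction and masses are not known exactly. Their poses are not given: they have to be found in the camera images.
- plaque1: Red lacquered wooden plaque blank with a gold diamond on both faces, 64 (own x) x 90 (own y) x 14 (own z) mm, about 70 g; origin at its centre. Starts flat on the table. Two to four of the four blanks are present (None from the start: absent). Either face may be up and either end first.
- plaque2: Red lacquered wooden plaque blank with a gold diamond on both faces, 64 (own x) x 90 (own y) x 14 (own z) mm, about 70 g; origin at its centre. Starts flat on the table. Two to four of the four blanks are present (None from the start: absent). Either face may be up and either end first.
- plaque3: Red lacquered wooden plaque blank with a gold diamond on both faces, 64 (own x) x 90 (own y) x 14 (own z) mm, about 70 g; origin at its centre. Starts flat on the table. Two to four of the four blanks are present (None from the start: absent). Either face may be up and either end first.
- plaque4: Red lacquered wooden plaque blank with a gold diamond on both faces, 64 (own x) x 90 (own y) x 14 (own z) mm, about 70 g; origin at its centre. Starts flat on the table. Two to four of the four blanks are present (None from the start: absent). Either face may be up and either end first.
- done1: Finished black lacquered plaque with a gold diamond on both faces, the same size and make as the red blanks: 64 (own x) x 90 (own y) x 14 (own z) mm, 70 g; origin at its centre. Starts in the press's well, its y along the press's y, on the well's floor.
- done2: Finished black lacquered plaque with a gold diamond on both faces, the same size and make as the red blanks: 64 (own x) x 90 (own y) x 14 (own z) mm, 70 g; origin at its centre. Starts in the press's well, its y along the press's y, on top of done1.
- board: Plywood drying board fixed to the table, 120 (x) x 210 (y) x 12 (z) mm; origin under its middle on the table. Two plaques fit on it one behind the other with their y along its y, centred at y = -50 and +50 mm; they may also lie on one another.
- press: Green toggle press fixed to the table. Origin on the table under the middle of its well, z up. Its base is 20 mm thick, 120 mm wide (x), from y = -270 to +80 mm. The base's top is the well's floor. Blanks lie in the well with their y along the press's y and pile up (14 mm each, up to four). A blank centred at x = 0, y = -3.5 mm goes in freely. Fingers straddle it across x, see well.
- well (a point): Middle of the well's floor, 20 mm above the table; heights here are above it, x and y as the press. Four steel posts at y = -26 and +38 mm (16 mm long in y, 8 thick, 40 high, flared tops to 57 high and |x| = 53) leave a width of 70 mm in x. Between posts (y = -18 to +30) both x sides are open for fingers down to the floor. +y end: fixed fence, face at y = +46 mm, 50 high, flared top to 70.
- jaw_face (a point): Middle of the aluminium jaw's face, the -y end of the well: at press y = -53 mm when open, 50 mm high above the well's floor, flared top to 70. Shutting the handle moves it 8.6 mm towards +y so that it presses the blanks onto the fence. It moves only with the handle.
- lever (a joint): Toggle handle, swings level about pivot. 0 = open (start), 1.2 rad = shut, at a stop. Its stub points in press-frame direction -0.96 rad (from press x towards y) minus the joint value, so it shuts clockwise seen from above. A spring pushes it open (1.2 N m at 0, falling to nil at the dead point, 0.85 rad), beyond that shut. Damped, 1.5 N m s/rad: swing it slowly, 0.2 to 0.3 rad/s.
- pivot (a point): The handle's vertical pivot axis, at the stub's height, 75 mm above the table: press x = 0, y = -170 mm. The round red hub there is 44 mm across, its top 96 mm above the table. On the base, from here towards press -y, lies the spring strut, up to 55 mm above the table and 85 mm from the axis.
- stub_tip (a point): Outer end of the red handle stub, a level round bar 18 mm in diameter with a round end, axis 75 mm above the table, running radially from the hub to this point 110 mm from the pivot axis. Moves with the handle; the direction from pivot to here is the stub's direction.
- tube: Blue square steel extension tube, 200 mm long (own x), 34 x 34 mm outside, 28 x 28 mm bore open at both ends, 0.3 kg; origin at its centre. Either end fits. It is slipped about 70 mm over the stub (its mouth then about 40 mm from the pivot axis and its centre 140 mm from it). It starts in the cradle.
- cradle: Wooden cradle fixed to the table that holds the tube level along the cradle's y. Origin on the table surface under its middle. Two saddles, 22 mm long, at y = -70 and +70 mm, with seats 20 mm above the table, so the lying tube's axis is 37 mm above the table; the seats are 47 mm wide in x between lips that rise 14 mm above them. Between the saddles there is free room for fingers, down to a 4 mm board.
- inkdish: Bystander: white china ink dish, 100 mm across, 22 mm high; origin at its underside.
Things that resemble listed ones, but are neither listed nor needed, are in the scene too. What is shaped like the cradle but orange or pink is not meant.

How it is judged (in metres and radians):
On the way, in this order (a step that is already met when the one before it is completed fails the run):
1. both finished black plaques lie flat on the drying board (x of done1 in the frame of board between -0.045 and 0.045 m and y of done1 in the frame of board between -0.085 and 0.085 m and z of done1 in the frame of board between 0.014 and 0.04 m and angle between the z axis of each of done1, done2 and the z axis of board, either way round below 0.1 rad and x of done2 in the frame of board between -0.045 and 0.045 m and y of done2 in the frame of board between -0.085 and 0.085 m and z of done2 in the frame of board between 0.014 and 0.04 m), for 0.2 s.
2. every blank present lies flat in the well, the handle still open (all of step 1 and x of plaque1 in the frame of press between -0.008 and 0.008 m and y of plaque1 in the frame of press between -0.013 and 0.008 m and z of plaque1 in the frame of press between 0.018 and 0.08 m and angle between the z axis of each of plaque1, plaque2, plaque3, plaque4 and the z axis of press, either way round below 0.1 rad and angle between the y axis of each of plaque1, plaque2, plaque3, plaque4 and the y axis of press, either way round below 0.12 rad and x of plaque2 in the frame of press between -0.008 and 0.008 m and y of plaque2 in the frame of press between -0.013 and 0.008 m and z of plaque2 in the frame of press between 0.018 and 0.08 m and x of plaque3 in the frame of press between -0.008 and 0.008 m and y of plaque3 in the frame of press between -0.013 and 0.008 m and z of plaque3 in the frame of press between 0.018 and 0.08 m and x of plaque4 in the frame of press between -0.008 and 0.008 m and y of plaque4 in the frame of press between -0.013 and 0.008 m and z of plaque4 in the frame of press between 0.018 and 0.08 m and value of joint lever below 0.25 rad), for 0.2 s.
3. the tube is slipped at least 25 mm over the stub ((x of stub_tip in the frame of tube between 0.025 and 0.105 m or x of stub_tip in the frame of tube between -0.105 and -0.025 m) and y of stub_tip in the frame of tube between -0.014 and 0.014 m and z of stub_tip in the frame of tube between -0.014 and 0.014 m and value of joint lever below 0.7 rad), for 0.1 s.
4. the handle is swung past its dead point with the tube on it ((x of stub_tip in the frame of tube between 0.025 and 0.105 m or x of stub_tip in the frame of tube between -0.105 and -0.025 m) and y of stub_tip in the frame of tube between -0.014 and 0.014 m and z of stub_tip in the frame of tube between -0.014 and 0.014 m and value of joint lever above 0.9 rad), for 0.1 s.
At the end, for the whole second after the job is handed in: Handle over 1.1 rad; each red blank present in the well (8 mm across, y -13 to +8 mm, 0.1 rad from level, 0.12 from square); black plaques flat on the board (centres 45 mm across, 85 along); tube in both saddles (14 mm across, 35 along, 0.15 rad); all released, at rest (all of step 1 and value of joint lever above 1.1 rad and x of plaque1 in the frame of press between -0.008 and 0.008 m and y of plaque1 in the frame of press between -0.013 and 0.008 m and z of plaque1 in the frame of press between 0.018 and 0.08 m and angle between the z axis of each of plaque1, plaque2, plaque3, plaque4 and the z axis of press, either way round below 0.1 rad and angle between the y axis of each of plaque1, plaque2, plaque3, plaque4 and the y axis of press, either way round below 0.12 rad and x of plaque2 in the frame of press between -0.008 and 0.008 m and y of plaque2 in the frame of press between -0.013 and 0.008 m and z of plaque2 in the frame of press between 0.018 and 0.08 m and x of plaque3 in the frame of press between -0.008 and 0.008 m and y of plaque3 in the frame of press between -0.013 and 0.008 m and z of plaque3 in the frame of press between 0.018 and 0.08 m and x of plaque4 in the frame of press between -0.008 and 0.008 m and y of plaque4 in the frame of press between -0.013 and 0.008 m and z of plaque4 in the frame of press between 0.018 and 0.08 m and x of tube in the frame of cradle between -0.014 and 0.014 m and y of tube in the frame of cradle between -0.035 and 0.035 m and z of tube in the frame of cradle between 0.03 and 0.044 m and angle between the x axis of tube and the y axis of cradle, either way round below 0.15 rad and linear speed of each of plaque1, plaque2, plaque3, plaque4, tube, done1, done2 below 0.02 m/s); the robot touches nothing.
It fails at once if the gripper or arm touches the handle itself (contact force between any of the fingers, the arm and lever above 2 N).
It fails at once if the ink dish is shoved more than 50 mm (distance of inkdish from where it was at the start of the episode above 0.05 m).
Of plaque1, plaque2, plaque3, plaque4 only 2 to 4 are there at a start; the rules pass over those that are not, and their reading is None.
At some moment in a run one of plaque1, plaque2, plaque3, plaque4 may be knocked a few centimetres aside while the robot is not near it.
Once in a run the grip may slacken for a moment while it holds something.
It also fails if it takes over 210 s, if anything falls off the work surface, if the arm or the gripper's body presses on something with over 40 N, if the wrist force passes 120 N, or if a joint passes its speed limit or range.

ROBOT

A 6-joint arm with a two-finger parallel gripper is mounted at the origin on the work surface. World frame = base frame: x ahead of the robot, y to its left, z up, the work surface at z = 0. Lengths are in mm, angles in rad, forces in N, time in s.
With the tool pointing down it reaches from about 325 to 775 mm from the base axis. Payload 5.5 kg.
Tool frame: the origin (TCP) lies on the centre line of the jaws, within the pads' length; the fingertips stand 22 mm ahead of it and the grasp point (between the pads) lies 3 mm ahead of it; z points along the fingers, y is the line along which they close (so a half turn about z gives the same grasp; the last joint's range is limited). The gripper opens to 88 mm and grips with 3 to 60 N. Pads are 20 mm wide; open, the fingers measure 115 mm over their backs; the gripper's body (75 mm by 178 mm) begins 61 mm behind the grasp point.
Start: joints at [-1.31, 0.091, 1.231, -0, 1.82, -0.057], TCP at [187.486, -569.97, 244.631] pointing down, gripper open.
Joint ranges: [-2.87, 2.87], [-0.86, 2.18], [0.17, 2.46], [-1.51, 4.65], [0.06, 2.69], [-2.65, 2.65]. Speed limits (rad/s): [2.57, 2.57, 3.01, 3.14, 3.14, 3.14].

INTERFACE

Orientations are given as a 3x3 rotation matrix whose columns are the frame's x, y, z axes.
In Python, from plant import r gives the robot as it stands.
- The arm moves only by the shell command python3 -m inch 'ROWS' [FORCE]. ROWS is JSON, one flat list of numbers, 7 for each row, row after row: the shift along the tool's x, y, z scaled (see below), then the turn, a rotation vector about the tool's x, y, z scaled (see below), then the closure, from -1 (fully open) to 1 (shut). In form: [x, y, z, ax, ay, az, claw, x, y, z, ax, ay, az, claw, ...]. A call has 1 to 10 rows; each row shifts and turns the commanded pose from where the row before left it, along the tool's axes as they then stand; what a row does not reach is not made up. The controller multiplies each number of a shift by 50 mm and each number of a turn by 8 degrees. A row lasts 1/10 s, in which the tool goes at most 50 mm and 8.59 degrees, less where a joint would pass 70% of its speed; a pose out of reach is approached as far as the arm can. A call with a number of a shift or a turn outside -1 to 1 is refused whole. A call with a gripper value outside its range is refused whole. The fingers move at their own pace and stop on an object; FORCE is the grip in N (left out, the last holds). Time passes only in rows, so rows that do not move let the fingers close. It gives the time, the measured TCP pose, the force and the opening at its end, in the units of the state.
- r.observe(): the state, without advancing time (a new reading comes with each control period).
- r.camera(name): name is "side" or "top" or "wrist"; returns a dict with "img" (480x640x3 uint8, red, green, blue), "K" (3x3 intrinsics, pixels), "position" and "rotation" of the camera in the world. Camera axes: x right, y up, looking along -z (the intrinsics and any distortion apply to the point x, -y, -z); pixel columns grow to the right and rows downward; lengths in mm; the calibration is good to about 2 mm. A picture is of the moment at which its call begins. There is no depth.
- r.hand_in(): hands the job in, once; it reports no verdict.
The state is a dict: "time_s": time; "joints": joint angles; "joint_velocities": joint speeds; "joint_efforts": joint torques, N m; "eef_pos": TCP position; "ee_rot": TCP orientation; "ft_force": force on the tool from outside, world axes, zero at the start; "ft_torque": the same for the moment, N m; "grip_width": finger opening in mm.
Only numpy, scipy, OpenCV 4.12 (cv2) and the standard library are available. Lean on these libraries where they do the work, as an engineer would, in place of code of your own. Each camera call takes 0.05 s, during which the arm holds its last target. There are 200 camera calls.

## Working session

There is one attempt and no reset: what is moved stays moved. The work goes in short steps, Python scripts to look and compute and a shell command to move; the robot and the scene stay as the last step left them, time stands still between calls to the robot, and variables do not carry over. Pictures are saved under pics/ and viewed, on a budget of 19 in all, crops included, one or two more only if the job needs it, and the job is handed in when it is done.

```bash
ls; mkdir -p pics
python3 - <<'E'
from plant import r
import cv2
o=r.observe();print({k:o[k] for k in('time_s','eef_pos','ee_rot','grip_width')})
for n in('top','side'):
    c=r.camera(n);print(n,c['K'],c['position'],c['rotation'],[k for k in c])
    cv2.imwrite(f'pics/{n}0.png',c['img'][:,:,::-1])
E
```

```text
pics
{'time_s': 0.0, 'eef_pos': array([ 187.41072824, -569.71288041,  243.51144955]), 'ee_rot': array([[ 9.49923066e-01,  3.12483465e-01, -5.02260560e-04],
       [ 3.12483848e-01, -9.49921188e-01,  1.89240568e-03],
       [ 1.14237537e-04, -1.95458812e-03, -9.99998083e-01]]), 'grip_width': 87.84378481527568}
top [[541.40667206   0.         324.95157632]
 [  0.         541.40667206 231.96253049]
 [  0.           0.           1.        ]] [ 526.00314648   52.41168441 1261.21126603] [[-0.01162201  0.99899279 -0.04333968]
 [-0.99989751 -0.01124829  0.0088569 ]
 [ 0.00836048  0.04343818  0.99902113]] ['img', 'K', 'position', 'rotation']
side [[468.07920907   0.         320.35988728]
 [  0.         468.07920907 246.75674049]
 [  0.           0.           1.        ]] [437.98426566 933.4807743  809.08905539] [[-0.99111584  0.07138808 -0.11221911]
 [-0.13192106 -0.63498287  0.76117908]
 [-0.0169181   0.76922071  0.63875917]] ['img', 'K', 'position', 'rotation']
```

View pics/top0.png

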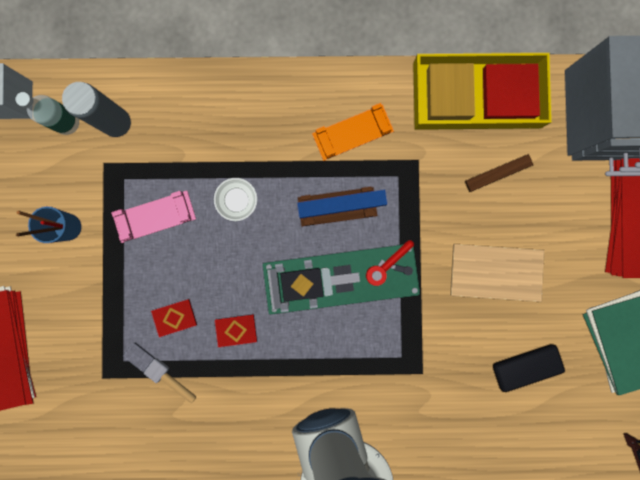

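View pics/side0.png

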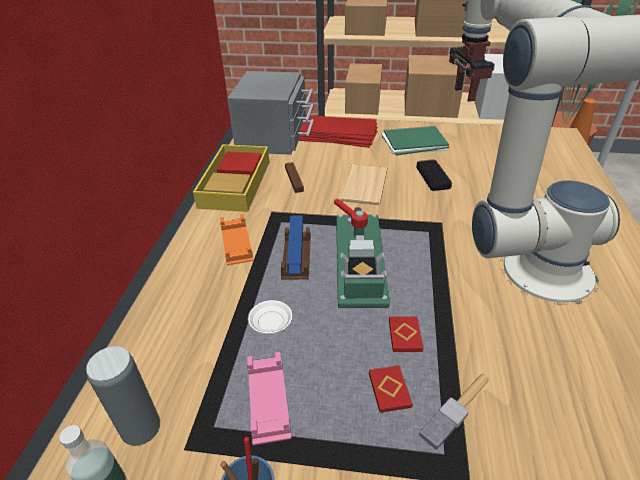

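The top view shows the red blanks at (174,318) and (236,330). The press is at (340,280) with the black plaque at (302,285), and the stub runs from (376,276) to (410,244). The blue tube is in a brown cradle at (340,205), the plywood board is at (497,272), and the dish is at (236,200). The orange and pink cradles at (352,131) and (152,216) are decoys. So is the red block in the yellow tray at (512,90), which has no diamond.

```bash
cat > h.py <<'E'
import cv2,numpy as np
from plant import r
def ray(c,uv):
    uv=np.atleast_2d(np.float64(uv));K=c['K']
    d=np.c_[(uv[:,0]-K[0,2])/K[0,0],-(uv[:,1]-K[1,2])/K[1,1],-np.ones(len(uv))]
    return d@np.array(c['rotation']).T
def onz(c,uv,z):
    d=ray(c,uv);p=np.array(c['position']);return p+d*((z-p[2])/d[:,2])[:,None]
def proj(c,P):
    q=(np.atleast_2d(P)-c['position'])@np.array(c['rotation']);K=c['K']
    return np.c_[K[0,0]*q[:,0]/-q[:,2]+K[0,2],K[1,1]*-q[:,1]/-q[:,2]+K[1,2]]
def hsv(c):return cv2.cvtColor(c['img'],cv2.COLOR_RGB2HSV)
def mask(c,lo,hi,roi=None):
    m=cv2.inRange(hsv(c),lo,hi)
    if roi:
        k=np.zeros_like(m);x0,y0,x1,y1=roi;k[y0:y1,x0:x1]=255;m&=k
    return m
def red(c,roi=None):return mask(c,(0,120,70),(9,255,255),roi)|mask(c,(171,120,70),(180,255,255),roi)
def blobs(m,amin=60):
    cs=cv2.findContours(m,cv2.RETR_EXTERNAL,cv2.CHAIN_APPROX_NONE)[0]
    return [k[:,0,:] for k in sorted(cs,key=cv2.contourArea,reverse=True) if cv2.contourArea(k)>amin]
def rect(c,pts,z):
    w=onz(c,pts,z)[:,:2].astype(np.float32);(x,y),(a,b),t=cv2.minAreaRect(w)
    t=np.deg2rad(t)
    if a<b:a,b,t=b,a,t+np.pi/2   # long axis dir t
    t=(t+np.pi/2)%np.pi-np.pi/2
    return [round(float(v),3) for v in(x,y,a,b,t)]
def state():
    o=r.observe();R=o['ee_rot'];print('t',round(o['time_s'],2),'p',np.round(o['eef_pos'],1),'yawx',round(float(np.arctan2(R[1,0],R[0,0])),3),'tilt',np.round(R[:,2],3),'w',round(o['grip_width'],1),'F',np.round(o['ft_force'],1));return o
def go(x,y,z,yaw):
    """rotation about tool z and shift in tool axes (units of rows) to go to tcp x,y,z with tool-x yaw"""
    o=state();R=o['ee_rot'];p=o['eef_pos']
    T=np.array([[np.cos(yaw),np.sin(yaw),0],[np.sin(yaw),-np.cos(yaw),0],[0,0,-1.]]).T
    T=np.c_[[np.cos(yaw),np.sin(yaw),0],[np.sin(yaw),-np.cos(yaw),0],[0,0,-1]]
    d=np.array([x,y,z])-p
    rv=cv2.Rodrigues(R.T@T)[0].ravel()
    print('shift old axes',np.round(R.T@d/50,3),'shift new axes',np.round(T.T@d/50,3),'turn',np.round(np.rad2deg(rv)/8,3))
E
python3 - <<'E'
from h import *
c=r.camera('top')
for b in blobs(red(c,(130,280,270,360))):print('blank',rect(c,b,14),cv2.boundingRect(b))
g=mask(c,(60,70,30),(90,255,200),(255,230,430,330));bs=np.vstack(blobs(g,30))
print('press',rect(c,bs,20),cv2.boundingRect(bs))
b=blobs(mask(c,(105,120,40),(125,255,255),(290,170,400,240)))[0];print('tube z54',rect(c,b,54))
b=np.vstack(blobs(mask(c,(5,80,30),(18,255,120),(290,170,390,240)),30));print('cradle z34',rect(c,b,34))
b=np.vstack(blobs(mask(c,(8,50,150),(30,200,255),(446,235,552,308))));
print('board z12',rect(c,b,12),cv2.boundingRect(b))
m=red(c,(355,230,425,300));b=blobs(m)[0]
print('stub rect z84',rect(c,b,84))
hub=np.array([x for x in b if x[0]<388]);(u,v),rad=cv2.minEnclosingCircle(hub.astype(np.float32));print('hub',u,v,rad,onz(c,(u,v),96))
im=c['img'][150:350,250:570,::-1];cv2.imwrite('pics/crop1.png',cv2.resize(im,(800,500),interpolation=cv2.INTER_CUBIC))
E
```

```text
blank [388.018, 389.61, 90.871, 63.551, -1.28] (151, 299, 46, 38)
blank [357.409, 248.507, 89.941, 63.789, -1.451] (215, 315, 42, 32)
press [472.917, 5.588, 349.326, 121.626, -1.453] (263, 244, 157, 70)
tube z54 [641.695, 2.922, 198.058, 35.156, -1.427]
cradle z34 [638.384, 13.605, 172.932, 68.042, -1.446]
board z12 [485.788, -358.708, 245.245, 165.991, 1.558] (446, 235, 106, 73)
stub rect z84 [512.419, -98.74, 129.437, 42.868, -0.8]
hub 379.0 272.0 14.4223051071167 [[489.12117826 -73.07437399  96.        ]]
```

View pics/crop1.png

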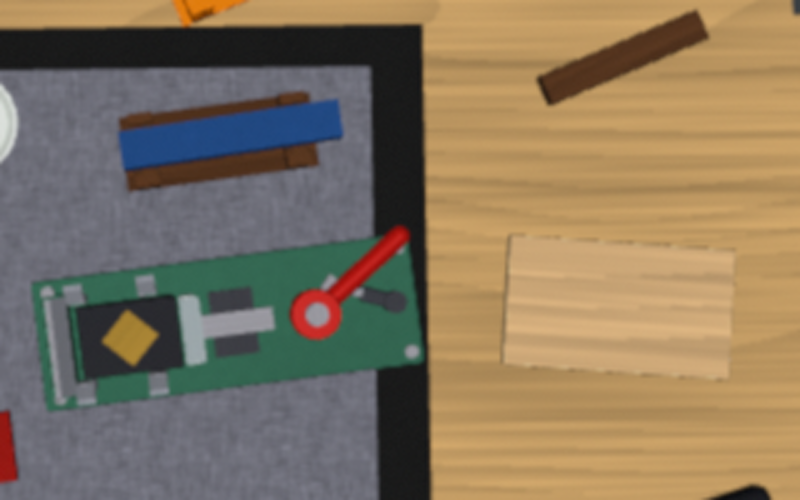

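The crop, scaled 2.5x, shows the brown cradle with the blue tube, and the wooden board with corners at (510,235), (735,250), (728,380) and (502,363). The hub is at (317,314), the stub tip at (403,233) and the black plaque's diamond at (130,338). The brown cradle is the one meant, because it holds the tube and is neither orange nor pink.

Run:
```python
from h import *
c=r.camera('top');s=r.camera('side')
f=lambda L:np.array(L)/2.5+[250,150]
B=onz(c,f([(510,235),(735,250),(728,380),(502,363)]),12)[:,:2];print('board',B.mean(0).round(1),[round(float(np.linalg.norm(B[i]-B[i-1])),1) for i in range(4)],np.arctan2(*((B[0]+B[3]-B[1]-B[2])[::-1])))
print('hub',onz(c,f((317,314)),96).round(1),'tip',onz(c,f((403,233)),80).round(1))
g=blobs(mask(c,(15,100,80),(32,255,255),(270,260,330,310)),20)[0];M=cv2.moments(g);uv=(M['m10']/M['m00'],M['m01']/M['m00']);print('diamond top',uv,onz(c,uv,48).round(1))
g=blobs(mask(s,(12,90,80),(32,255,255),(345,255,385,285)),10)[0];M=cv2.moments(g);uv=(M['m10']/M['m00'],M['m01']/M['m00']);print('diamond side',uv,onz(s,uv,48).round(1))
for b in blobs(red(s,(360,310,420,415))):print('side blank',rect(s,b,14))
b=blobs(mask(s,(105,120,40),(125,255,255),(280,205,310,280)))[0];print('side tube z54',rect(s,b,54))
a=0.1178;o=np.array([461.8,99.9]);X=np.array([np.cos(a),np.sin(a)]);Y=np.array([-np.sin(a),np.cos(a)])
P=lambda x,y:o+x*X+y*Y
print('press -3.5',P(0,-3.5),'pivot',P(0,-170),'tip',P(0,-170)+110*np.array([np.cos(a-.96),np.sin(a-.96)]))
gp=P(0,3);go(gp[0],gp[1],140,a+np.pi/2)
```

```text
board [ 481.5 -355.9] [118.2, 209.0, 120.1, 209.2] 1.4883773208374702
hub [[481.5 -68.2  96. ]] tip [[ 550.6 -146.2   80. ]]
diamond top (301.7122612446087, 284.7122612446087) [[461.3  94.9  48. ]]
diamond side (362.2977461447212, 268.1459074733096) [[460.7  95.1  48. ]]
side blank [387.164, 396.071, 95.301, 65.044, -1.278]
side blank [356.333, 256.693, 94.201, 64.58, -1.454]
side tube z54 [638.315, 21.353, 235.094, 34.637, -1.433]
press -3.5 [462.21134709  96.4242564 ] pivot [481.77971586 -68.92183198] tip [ 555.02024553 -150.99390283]
t 0.25 p [ 187.5 -569.8  244.1] yawx 0.318 tilt [-0.     0.001 -1.   ] w 87.5 F [ 0.5  0.3 -0.4]
shift old axes [  9.41  -11.066   2.093] shift new axes [12.717  7.023  2.082] turn [-6.000e-03 -5.000e-03 -9.818e+00]
```

```bash
python3 -m inch '[0.627,-0.738,0,0,0,0,-1,0.627,-0.738,0,0,0,0,-1,0.627,-0.738,0,0,0,0,-1,0.627,-0.738,0,0,0,0,-1,0.627,-0.738,0,0,0,0,-1,0.627,-0.738,0,0,0,0,-1,0.627,-0.738,0,0,0,0,-1,0.627,-0.738,0,0,0,0,-1,0.627,-0.738,0,0,0,0,-1,0.627,-0.738,0,0,0,0,-1]'
python3 -m inch '[0.627,-0.738,0,0,0,0,-1,0.627,-0.738,0,0,0,0,-1,0.627,-0.738,0,0,0,0,-1,0.627,-0.738,0,0,0,0,-1,0.627,-0.738,0,0,0,0,-1]'
python3 -m inch '[0,0,0.1,0,0,-1,-1,0,0,0.1,0,0,-1,-1,0,0,0.1,0,0,-1,-1,0,0,0.1,0,0,-1,-1,0,0,0.1,0,0,-1,-1,0,0,0.1,0,0,-1,-1,0,0,0.1,0,0,-1,-1,0,0,0.1,0,0,-1,-1,0,0,0.1,0,0,-1,-1,0,0,0.1,0,0,-0.82,-1]'
python3 - <<'E'
from h import *
go(461.4,102.9,58,.1178+np.pi/2)
E
```

```text
time_s: 1.25
eef_pos: [370.2, -119.6, 244.8]
ee_rot: [[0.95, 0.312, 0.001], [0.312, -0.95, -0.0], [0.001, 0.001, -1.0]]
ft_force: [1.4, -0.3, 0.1]
grip_width: 87.5
time_s: 1.75
eef_pos: [461.5, 104.9, 244.8]
ee_rot: [[0.95, 0.313, 0.001], [0.313, -0.95, -0.0], [0.001, 0.0, -1.0]]
ft_force: [-0.3, -1.0, 0.2]
grip_width: 88.0
time_s: 2.75
eef_pos: [461.2, 102.7, 194.3]
ee_rot: [[-0.123, 0.992, -0.0], [0.992, 0.123, -0.0], [-0.0, -0.0, -1.0]]
ft_force: [0.4, 0.6, -0.1]
grip_width: 87.9
t 2.75 p [461.2 102.7 194.3] yawx 1.694 tilt [-0. -0. -1.] w 87.9 F [ 0.4  0.6 -0.1]
shift old axes [0.003 0.006 2.727] shift new axes [0.003 0.005 2.727] turn [-0.001  0.     0.041]
```

```bash
python3 -m inch '[0,0,0.6,0,0,0,-1,0,0,0.6,0,0,0,-1,0,0,0.6,0,0,0,-1,0,0,0.6,0,0,0,-1,0,0,0.3,0,0,0,-1]'
python3 -m inch '[0,0,0.02,0,0,0,-1,0,0,0,0,0,0,1,0,0,0,0,0,0,1,0,0,0,0,0,0,1,0,0,0,0,0,0,1,0,0,0,0,0,0,1,0,0,0,0,0,0,1]' 25
python3 -m inch '[0,0,-0.4,0,0,0,1,0,0,-0.6,0,0,0,1,0,0,-0.6,0,0,0,1,0,0,-0.6,0,0,0,1,0,0,-0.5,0,0,0,1]'
python3 - <<'E'
from h import *
c=r.camera('wrist');cv2.imwrite('pics/w1.png',c['img'][:,:,::-1])
b=np.array([481.5,-355.9]);t=1.4884;Y=np.array([np.cos(t),np.sin(t)]);print('slots',b-50*Y,b+50*Y)
p=b-50*Y;go(p[0],p[1],150,t)
E
```

```text
time_s: 3.25
eef_pos: [459.7, 102.5, 56.7]
ee_rot: [[-0.118, 0.993, -0.004], [0.993, 0.118, -0.001], [-0.0, -0.004, -1.0]]
ft_force: [-0.5, 0.4, 0.0]
grip_width: 87.8
time_s: 3.95
eef_pos: [462.0, 102.9, 60.2]
ee_rot: [[-0.118, 0.993, 0.002], [0.993, 0.118, 0.0], [0.0, 0.003, -1.0]]
ft_force: [-0.5, 0.4, 6.4]
grip_width: 63.7
time_s: 4.45
eef_pos: [461.3, 102.8, 195.3]
ee_rot: [[-0.118, 0.993, 0.001], [0.993, 0.118, 0.0], [0.0, 0.001, -1.0]]
ft_force: [0.4, -0.8, -1.0]
grip_width: 63.7
slots [ 477.38484376 -405.73036714] [ 485.61515624 -306.06963286]
t 4.5 p [462.6 103.  199.9] yawx 1.689 tilt [ 0.007  0.001 -1.   ] w 63.6 F [-0.4  0.1  1.9]
shift old axes [-10.138  -0.913   0.988] shift new axes [-10.115   1.132   0.997] turn [ 0.053 -0.007  1.436]
```

View pics/w1.png

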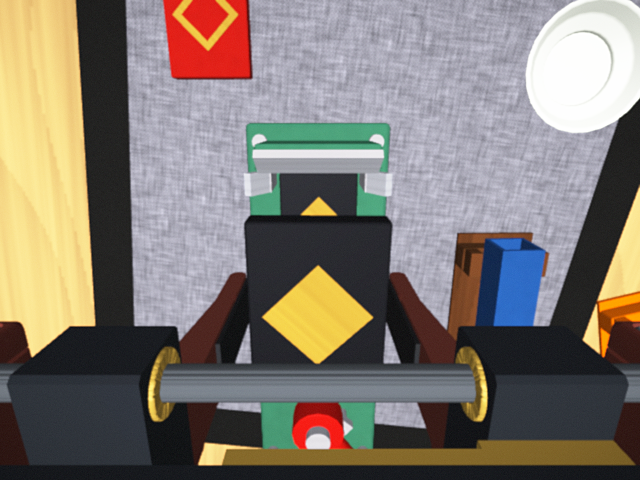

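The wrist picture shows the first black plaque square in the grip at (318,290). The second is still in the well, with its gold at (318,205).

```bash
python3 -m inch '[-0.9,-0.083,0,0,0,0,1,-0.9,-0.083,0,0,0,0,1,-0.9,-0.083,0,0,0,0,1,-0.9,-0.083,0,0,0,0,1,-0.9,-0.083,0,0,0,0,1,-0.9,-0.083,0,0,0,0,1,-0.9,-0.083,0,0,0,0,1,-0.9,-0.083,0,0,0,0,1,-0.9,-0.083,0,0,0,0,1,-0.9,-0.083,0,0,0,0,1]'
python3 -m inch '[-0.9,-0.083,0,0,0,0,1,0,0,0.3,0,0,0.72,1,0,0,0.6,0,0,0.72,1,0,0,0.6,0,0,0,1,0,0,0,0,0,0,1,0,0,0,0,0,0,1]'
python3 - <<'E'
from h import *
go(478.1,-397.8,37,1.4884)
E
```

```text
time_s: 5.5
eef_pos: [472.6, -350.8, 192.6]
ee_rot: [[-0.118, 0.993, -0.001], [0.993, 0.118, 0.001], [0.001, -0.0, -1.0]]
ft_force: [0.9, 0.5, -0.6]
grip_width: 63.7
time_s: 6.1
eef_pos: [473.9, -393.8, 118.0]
ee_rot: [[0.083, 0.997, -0.002], [0.997, -0.083, 0.001], [0.001, -0.002, -1.0]]
ft_force: [-0.2, -0.5, -0.9]
grip_width: 63.8
t 6.1 p [ 473.9 -393.8  118. ] yawx 1.488 tilt [-0.002  0.001 -1.   ] w 63.8 F [-0.2 -0.5 -0.9]
shift old axes [-0.075  0.094  1.619] shift new axes [-0.073  0.091  1.619] turn [-0.012 -0.009 -0.002]
```

```bash
python3 -m inch '[-0.075,0.09,0.6,0,0,0,1,0,0,0.5,0,0,0,1,0,0,0.4,0,0,0,1,0,0,0.1,0,0,0,1,0,0,0,0,0,0,1,0,0,0,0,0,0,-1,0,0,0,0,0,0,-1,0,0,0,0,0,0,-1,0,0,0,0,0,0,-1,0,0,-0.3,0,0,0,-1]'
python3 -m inch '[0,0,-0.9,0,0,0,-1,0,0,-0.9,0,0,-0.73,-1,0,0,-0.9,0,0,-0.71,-1]'
python3 - <<'E'
from h import *
go(461.4,102.9,190,.1178+np.pi/2)
E
```

```text
time_s: 7.1
eef_pos: [477.4, -397.3, 51.8]
ee_rot: [[0.083, 0.997, -0.003], [0.997, -0.083, 0.003], [0.003, -0.003, -1.0]]
ft_force: [-0.1, 0.4, -1.2]
grip_width: 87.8
time_s: 7.4
eef_pos: [478.2, -398.1, 191.6]
ee_rot: [[-0.122, 0.993, 0.001], [0.993, 0.122, -0.0], [-0.001, 0.0, -1.0]]
ft_force: [1.0, -1.1, -0.3]
grip_width: 87.7
t 7.4 p [ 478.2 -398.1  191.6] yawx 1.693 tilt [ 0.001 -0.    -1.   ] w 87.7 F [ 1.  -1.1 -0.3]
shift old axes [9.986 0.887 0.026] shift new axes [9.99  0.844 0.031] turn [0.003 0.004 0.031]
```

```bash
python3 -m inch '[0.95,0.084,0,0,0,0,-1,0.95,0.084,0,0,0,0,-1,0.95,0.084,0,0,0,0,-1,0.95,0.084,0,0,0,0,-1,0.95,0.084,0,0,0,0,-1,0.95,0.084,0,0,0,0,-1,0.95,0.084,0,0,0,0,-1,0.95,0.084,0,0,0,0,-1,0.95,0.084,0,0,0,0,-1,0.95,0.084,0,0,0,0,-1]'
python3 -m inch '[0.49,0.045,0,0,0,0.03,-1,0,0,0.2,0,0,0,-1,0,0,0,0,0,0,-1]'
python3 - <<'E'
from h import *
go(461.4,102.9,44,.1178+np.pi/2)
E
```

```text
time_s: 8.4
eef_pos: [463.7, 80.2, 190.3]
ee_rot: [[-0.118, 0.993, 0.002], [0.993, 0.118, 0.0], [-0.0, 0.002, -1.0]]
ft_force: [1.0, -0.7, -0.3]
grip_width: 87.5
time_s: 8.7
eef_pos: [463.0, 102.9, 177.9]
ee_rot: [[-0.115, 0.993, -0.001], [0.993, 0.115, -0.001], [-0.001, -0.001, -1.0]]
ft_force: [0.4, -1.4, -0.0]
grip_width: 87.6
t 8.7 p [463.  102.9 177.9] yawx 1.686 tilt [-0.001 -0.001 -1.   ] w 87.6 F [ 0.4 -1.4 -0. ]
shift old axes [ 0.006 -0.028  2.679] shift new axes [ 0.004 -0.031  2.679] turn [-0.009  0.004 -0.017]
```

```bash
python3 -m inch '[0,-0.02,0.6,0,0,0,-1,0,0,0.6,0,0,0,-1,0,0,0.6,0,0,0,-1,0,0,0.5,0,0,0,-1,0,0,0.37,0,0,0,-1,0,0,0,0,0,0,-1]'
python3 -m inch '[0,0,0,0,0,0,1,0,0,0,0,0,0,1,0,0,0,0,0,0,1,0,0,0,0,0,0,1,0,0,0,0,0,0,1,0,0,0,0,0,0,1]' 25
python3 -m inch '[0,0,-0.4,0,0,0,1,0,0,-0.6,0,0,0,1,0,0,-0.6,0,0,0,1,0,0,-0.7,0,0,0,1,0,0,-0.7,0,0,0,1,0,0,0,0,0,0,1]'
python3 -m inch '[-0.9,-0.083,0,0,0,0,1,-0.9,-0.083,0,0,0,0,1,-0.9,-0.083,0,0,0,0,1,-0.9,-0.083,0,0,0,0,1,-0.9,-0.083,0,0,0,0,1,-0.9,-0.083,0,0,0,0,1,-0.9,-0.083,0,0,0,0,1,-0.9,-0.083,0,0,0,0,1,-0.9,-0.083,0,0,0,0,1]'
python3 -m inch '[0,0,0.3,0,0,0.72,1,0,0,0.6,0,0,0.72,1,0,0,0.6,0,0,0,1,0,0,0,0,0,0,1,0,0,0,0,0,0,1]'
python3 - <<'E'
from h import *
go(486.3,-298,37,1.4884)
E
```

```text
time_s: 9.3
eef_pos: [462.2, 101.0, 44.0]
ee_rot: [[-0.111, 0.994, -0.002], [0.994, 0.111, -0.001], [-0.001, -0.002, -1.0]]
ft_force: [-0.6, 0.5, 0.5]
grip_width: 87.8
time_s: 9.9
eef_pos: [462.8, 102.6, 45.7]
ee_rot: [[-0.114, 0.994, 0.001], [0.994, 0.114, -0.001], [-0.001, 0.001, -1.0]]
ft_force: [-0.4, -2.3, 3.6]
grip_width: 63.7
time_s: 10.5
eef_pos: [464.2, 103.4, 200.7]
ee_rot: [[-0.114, 0.993, 0.009], [0.993, 0.114, 0.002], [0.001, 0.009, -1.0]]
ft_force: [0.5, 0.8, -0.3]
grip_width: 63.7
time_s: 11.4
eef_pos: [471.0, -305.3, 193.6]
ee_rot: [[-0.114, 0.994, -0.001], [0.993, 0.114, 0.001], [0.002, -0.001, -1.0]]
ft_force: [1.4, -0.0, -1.2]
grip_width: 64.0
time_s: 11.9
eef_pos: [471.0, -303.3, 119.2]
ee_rot: [[0.086, 0.996, -0.002], [0.996, -0.086, 0.002], [0.001, -0.002, -1.0]]
ft_force: [0.1, 0.1, -0.2]
grip_width: 63.8
t 11.9 p [ 471.  -303.3  119.2] yawx 1.484 tilt [-0.002  0.002 -1.   ] w 63.8 F [ 0.1  0.1 -0.2]
shift old axes [0.129 0.3   1.643] shift new axes [0.13  0.297 1.644] turn [-0.015 -0.01  -0.03 ]
```

```bash
python3 -m inch '[0.13,0.3,0.4,0,0,0,1,0,0,0.6,0,0,0,1,0,0,0.5,0,0,0,1,0,0,0.13,0,0,0,1,0,0,0,0,0,0,1,0,0,0,0,0,0,-1,0,0,0,0,0,0,-1,0,0,0,0,0,0,-1,0,0,0,0,0,0,-1,0,0,-0.3,0,0,0,-1]'
python3 -m inch '[0,0,-0.9,0,0,0,-1,0,0,-0.9,0,0,0,-1,0,0,-0.9,0,0,0,-1,0.9,0,0,0,0,0,-1,0.9,0,0,0,0,0,-1,0.9,0,0,0,0,0,-1]'
python3 -m inch '[0.9,0,0,0,0,0,-1,0.9,0,0,0,0,0,-1,0.9,0,0,0,0,0,-1,0.9,0,0,0,0,0,-1,0,0,0,0,0,0,-1]'
python3 - <<'E'
from h import *
c=r.camera('top');s=r.camera('side');cv2.imwrite('pics/top2.png',c['img'][:,:,::-1])
for b in blobs(red(c,(110,165,270,375))):print('blank',rect(c,b,14),cv2.boundingRect(b))
for b in blobs(red(s,(250,300,440,440))):print('side blank',rect(s,b,14))
state()
E
```

```text
time_s: 12.9
eef_pos: [485.8, -297.9, 52.1]
ee_rot: [[0.087, 0.996, -0.003], [0.996, -0.087, 0.002], [0.002, -0.004, -1.0]]
ft_force: [0.8, 0.7, 0.3]
grip_width: 87.8
time_s: 13.5
eef_pos: [498.7, -163.1, 190.6]
ee_rot: [[0.088, 0.996, 0.002], [0.996, -0.088, -0.001], [-0.001, 0.002, -1.0]]
ft_force: [0.8, 1.0, 0.3]
grip_width: 88.2
time_s: 14.0
eef_pos: [514.4, 19.9, 190.1]
ee_rot: [[0.081, 0.997, 0.002], [0.997, -0.081, 0.002], [0.002, 0.001, -1.0]]
ft_force: [-0.7, -0.6, 0.9]
grip_width: 87.8
blank [388.018, 389.61, 90.871, 63.551, -1.28] (151, 299, 46, 38)
blank [357.409, 248.507, 89.941, 63.789, -1.451] (215, 315, 42, 32)
side blank [387.132, 396.04, 95.303, 65.133, -1.279]
side blank [356.333, 256.693, 94.201, 64.58, -1.454]
t 14.1 p [514.4  15.8 189.8] yawx 1.486 tilt [ 0.001 -0.001 -1.   ] w 87.9 F [ 0.1 -1.   0.6]
```

View pics/top2.png

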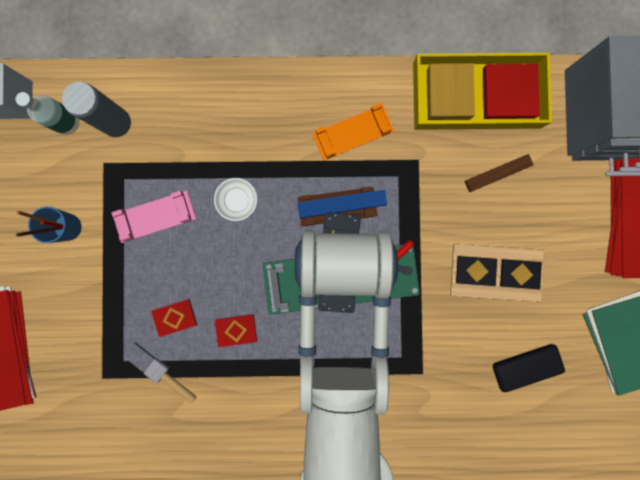

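The top view shows both black plaques lying on the board at (478,271) and (522,274). The two blanks are unmoved at (174,318) and (236,330), and there are no others.

Run:
```python
from h import *
go(356.6,255,23.5,np.pi-1.451)
```

```text
t 14.1 p [514.4  15.8 189.8] yawx 1.486 tilt [ 0.001 -0.001 -1.   ] w 87.9 F [ 0.1 -1.   0.6]
shift old axes [ 4.501 -3.553  3.319] shift new axes [ 5.126 -2.562  3.325] turn [ 0.008  0.004 -1.464]
```

```bash
python3 -m inch '[0.75,-0.592,0,0,0,0,-1,0.75,-0.592,0,0,0,0,-1,0.75,-0.592,0,0,0,0,-1,0.75,-0.592,0,0,0,0,-1,0.75,-0.592,0,0,0,0,-1,0.75,-0.592,0,0,0,0,-1,0,0,0.2,0,0,-0.73,-1,0,0,0.7,0,0,-0.73,-1,0,0,0.7,0,0,0,-1,0,0,0.5,0,0,0,-1]'
python3 - <<'E'
from h import *
go(356.6,255,23.5,np.pi-1.451)
E
```

```text
time_s: 15.1
eef_pos: [357.3, 253.2, 82.0]
ee_rot: [[-0.115, 0.993, -0.001], [0.993, 0.115, -0.001], [-0.001, -0.001, -1.0]]
ft_force: [0.5, -0.2, -0.4]
grip_width: 87.7
t 15.1 p [357.3 253.2  82. ] yawx 1.686 tilt [-0.001 -0.001 -1.   ] w 87.7 F [ 0.5 -0.2 -0.4]
shift old axes [ 0.038 -0.008  1.17 ] shift new axes [ 0.037 -0.009  1.17 ] turn [-0.006  0.008 -0.035]
```

```bash
python3 -m inch '[0.03,0,0.6,0,0,-0.03,-1,0,0,0.4,0,0,0,-1,0,0,0.17,0,0,0,-1,0,0,0,0,0,0,-1,0,0,0,0,0,0,1,0,0,0,0,0,0,1,0,0,0,0,0,0,1,0,0,0,0,0,0,1,0,0,0,0,0,0,1,0,0,0,0,0,0,1]' 25
python3 -m inch '[0,0,-0.5,0,0,0,1,0,0,-0.7,0,0,0,1,0,0,-0.8,0,0,0,1,0,0,-0.8,0,0,0,1,0,0,-0.7,0,0,0,1,0,0,0,0,0,0,1]'
python3 - <<'E'
from h import *
c=r.camera('wrist');cv2.imwrite('pics/w2.png',c['img'][:,:,::-1])
go(461.5,102.9,120,.1178+np.pi/2)
E
```

```text
time_s: 16.1
eef_pos: [357.4, 256.6, 26.2]
ee_rot: [[-0.121, 0.993, 0.002], [0.993, 0.121, 0.001], [0.001, 0.002, -1.0]]
ft_force: [-0.5, -1.1, 5.7]
grip_width: 63.6
time_s: 16.7
eef_pos: [358.3, 257.3, 205.8]
ee_rot: [[-0.121, 0.993, 0.008], [0.993, 0.121, 0.005], [0.004, 0.008, -1.0]]
ft_force: [0.6, -0.0, -0.7]
grip_width: 63.6
t 16.75 p [357.7 256.9 202.7] yawx 1.692 tilt [ 0.004  0.003 -1.   ] w 63.4 F [ 0.1 -0.3 -1.2]
shift old axes [-3.312  1.682  1.654] shift new axes [-3.303  1.701  1.653] turn [ 0.032 -0.015  0.024]
```

View pics/w2.png

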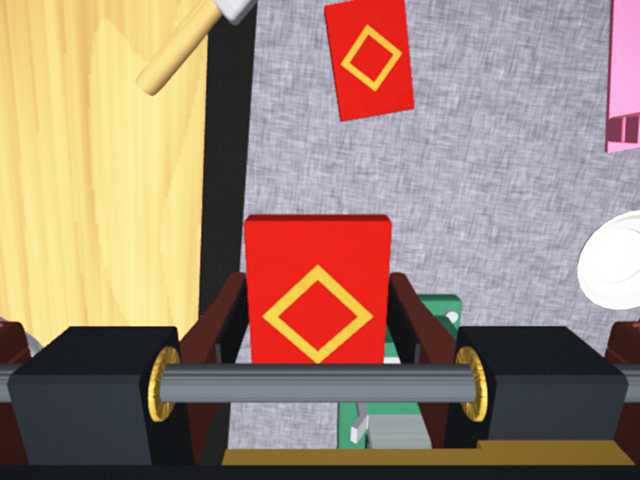

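The first blank is square in the grip at the same place as the black one was (diamond at (318,314)). The other blank is visible at (370,58).

```bash
python3 -m inch '[-0.55,0.281,0,0,0,0,1,-0.55,0.281,0,0,0,0,1,-0.55,0.281,0,0,0,0,1,-0.55,0.281,0,0,0,0,1,-0.55,0.281,0,0,0,0,1,-0.55,0.281,0,0,0,0,1,0,0,0.3,0,0,0,1,0,0,0.3,0,0,0,1,0,0,0,0,0,0,1,0,0,0,0,0,0,1]'
python3 - <<'E'
from h import *
go(461.5,102.9,46,.1178+np.pi/2)
E
```

```text
time_s: 17.75
eef_pos: [459.4, 103.4, 168.8]
ee_rot: [[-0.122, 0.993, -0.002], [0.993, 0.122, -0.0], [0.0, -0.002, -1.0]]
ft_force: [0.0, 0.1, -0.4]
grip_width: 63.6
t 17.75 p [459.4 103.4 168.8] yawx 1.693 tilt [-0.002 -0.    -1.   ] w 63.6 F [ 0.   0.1 -0.4]
shift old axes [-0.016  0.047  2.456] shift new axes [-0.016  0.041  2.456] turn [-0.018 -0.001  0.033]
```

```bash
python3 -m inch '[-0.01,0.04,0.6,0,0,0.03,1,0,0,0.6,0,0,0,1,0,0,0.5,0,0,0,1,0,0,0.3,0,0,0,1,0,0,0.2,0,0,0,1,0,0,0.2,0,0,0,1,0,0,0.05,0,0,0,1,0,0,0,0,0,0,1]'
python3 -m inch '[0,0,0,0,0,0,-1,0,0,0,0,0,0,-1,0,0,0,0,0,0,-1,0,0,0,0,0,0,-1,0,0,-0.4,0,0,0,-1,0,0,-0.8,0,0,0,-1,0,0,-0.9,0,0,0,-1,0,0,-0.9,0,0,0,-1,0,0,0,0,0,0,-1]'
python3 - <<'E'
from h import *
c=r.camera('wrist');cv2.imwrite('pics/w3.png',c['img'][:,:,::-1])
c=r.camera('top')
for b in blobs(red(c,(110,165,270,375))):
    q=rect(c,b,14);print('blank',q)
t=np.pi+q[4];t=q[4]+np.pi if q[4]<0 else q[4]
go(q[0]+6.5*np.cos(t),q[1]+6.5*np.sin(t),23.5,t)
E
```

```text
time_s: 18.55
eef_pos: [462.7, 102.5, 48.0]
ee_rot: [[-0.117, 0.993, 0.001], [0.993, 0.117, 0.0], [0.0, 0.001, -1.0]]
ft_force: [-0.4, -0.2, -0.1]
grip_width: 63.4
time_s: 19.45
eef_pos: [464.9, 102.7, 205.5]
ee_rot: [[-0.116, 0.993, 0.012], [0.993, 0.116, 0.002], [0.0, 0.012, -1.0]]
ft_force: [0.4, 0.1, -0.1]
grip_width: 87.7
blank [387.966, 389.618, 90.898, 63.544, -1.278]
t 19.55 p [463.1 102.5 199. ] yawx 1.687 tilt [ 0.003  0.    -1.   ] w 87.9 F [ 0.2 -0.8 -0.7]
shift old axes [ 6.007 -0.857  3.508] shift new axes [6.062 0.219 3.51 ] turn [ 2.200e-02  1.000e-03 -1.261e+00]
```

View pics/w3.png

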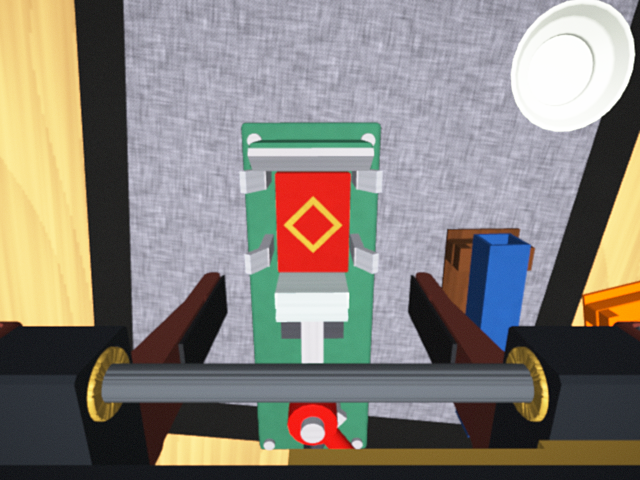

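The first blank lies flat in the well at (312,222).

```bash
python3 -m inch '[0.86,-0.122,0,0,0,0,-1,0.86,-0.122,0,0,0,0,-1,0.86,-0.122,0,0,0,0,-1,0.86,-0.122,0,0,0,0,-1,0.86,-0.122,0,0,0,0,-1,0.86,-0.122,0,0,0,0,-1,0.86,-0.122,0,0,0,0,-1,0,0,0.5,0,0,-0.63,-1,0,0,0.9,0,0,-0.63,-1,0,0,0.9,0,0,0,-1]'
python3 - <<'E'
from h import *
t=np.pi-1.279;go(387.8+6.5*np.cos(t),390+6.5*np.sin(t),23.5,t)
E
```

```text
time_s: 20.55
eef_pos: [384.1, 396.3, 79.6]
ee_rot: [[-0.292, 0.956, -0.001], [0.956, 0.292, -0.001], [-0.001, -0.001, -1.0]]
ft_force: [0.5, 0.2, -0.1]
grip_width: 88.1
t 20.55 p [384.1 396.3  79.6] yawx 1.867 tilt [-0.001 -0.001 -1.   ] w 88.1 F [ 0.5  0.2 -0.1]
shift old axes [-0.012  0.037  1.122] shift new axes [-0.013  0.035  1.122] turn [-0.01   0.005  0.032]
```

```bash
python3 -m inch '[0,0.03,0.6,0,0,0.03,-1,0,0,0.35,0,0,0,-1,0,0,0.17,0,0,0,-1,0,0,0,0,0,0,-1,0,0,0,0,0,0,1,0,0,0,0,0,0,1,0,0,0,0,0,0,1,0,0,0,0,0,0,1,0,0,0,0,0,0,1,0,0,0,0,0,0,1]' 25
python3 -m inch '[0,0,-0.5,0,0,0,1,0,0,-0.7,0,0,0,1,0,0,-0.8,0,0,0,1,0,0,-0.8,0,0,0,1,0,0,-0.7,0,0,0.63,1,0,0,0,0,0,0.6,1,0,0,0,0,0,0,1]'
python3 - <<'E'
from h import *
go(461.5,102.9,120,.1178+np.pi/2)
E
```

```text
time_s: 21.55
eef_pos: [386.6, 397.0, 27.0]
ee_rot: [[-0.285, 0.959, 0.0], [0.959, 0.285, 0.0], [0.0, 0.001, -1.0]]
ft_force: [-0.3, 0.4, 2.4]
grip_width: 63.8
time_s: 22.25
eef_pos: [386.8, 397.1, 203.0]
ee_rot: [[-0.116, 0.993, 0.002], [0.993, 0.116, 0.002], [0.001, 0.002, -1.0]]
ft_force: [-0.4, 0.1, -0.8]
grip_width: 64.2
t 22.25 p [386.8 397.1 203. ] yawx 1.687 tilt [ 0.002  0.002 -1.   ] w 64.2 F [-0.4  0.1 -0.8]
shift old axes [-6.02   0.8    1.653] shift new axes [-6.019  0.793  1.66 ] turn [ 0.014 -0.01  -0.013]
```

```bash
python3 -m inch '[-0.86,0.114,0,0,0,0,1,-0.86,0.114,0,0,0,0,1,-0.86,0.114,0,0,0,0,1,-0.86,0.114,0,0,0,0,1,-0.86,0.114,0,0,0,0,1,-0.86,0.114,0,0,0,0,1,-0.86,0.114,0,0,0,0,1,0,0,0.3,0,0,0,1,0,0,0.3,0,0,0,1,0,0,0,0,0,0,1]'
python3 - <<'E'
from h import *
c=r.camera('wrist');cv2.imwrite('pics/w4.png',c['img'][:,:,::-1])
go(461.5,102.9,61,.1178+np.pi/2)
E
```

```text
time_s: 23.25
eef_pos: [459.3, 103.2, 167.5]
ee_rot: [[-0.118, 0.993, -0.007], [0.993, 0.118, -0.0], [0.0, -0.007, -1.0]]
ft_force: [0.3, 0.4, -0.6]
grip_width: 63.7
t 23.3 p [459.7 103.5 169. ] yawx 1.69 tilt [-0.005 -0.    -1.   ] w 63.9 F [-0.2 -0.4 -0.7]
shift old axes [-0.017  0.044  2.16 ] shift new axes [-0.016  0.033  2.161] turn [-0.034 -0.002  0.01 ]
```

View pics/w4.png

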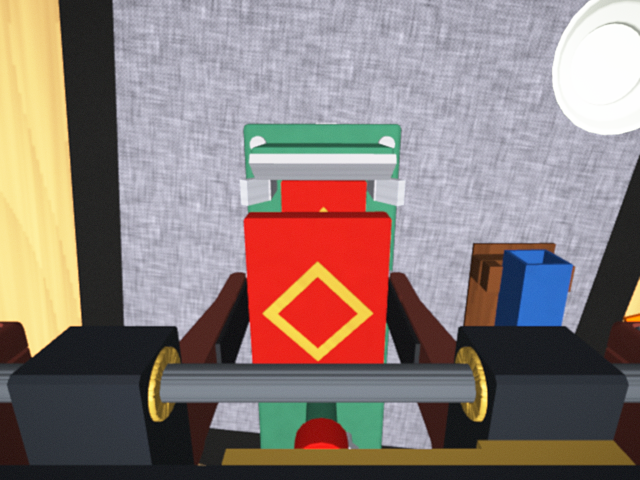

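The second blank is square in the grip, with its diamond at (318,311). I'll release it in the well.

```bash
python3 -m inch '[-0.01,0.04,0.6,0,0,0,1,0,0,0.5,0,0,0,1,0,0,0.4,0,0,0,1,0,0,0.3,0,0,0,1,0,0,0.2,0,0,0,1,0,0,0.15,0,0,0,1,0,0,0,0,0,0,1]'
python3 -m inch '[0,0,0,0,0,0,-1,0,0,0,0,0,0,-1,0,0,0,0,0,0,-1,0,0,0,0,0,0,-1,0,0,-0.4,0,0,0,-1,0,0,-0.8,0,0,0,-1,0,0,-0.9,0,0,0,-1,0,0,-0.9,0,0,0,-1,0,0,0,0,0,0,-1]'
python3 - <<'E'
from h import *
c=r.camera('wrist');cv2.imwrite('pics/w5.png',c['img'][:,:,::-1])
go(636.5,32.6,40,np.pi-1.427)
E
```

```text
time_s: 24.0
eef_pos: [462.9, 102.5, 63.6]
ee_rot: [[-0.117, 0.993, -0.001], [0.993, 0.117, -0.0], [-0.0, -0.001, -1.0]]
ft_force: [-0.3, 0.3, -1.0]
grip_width: 63.7
time_s: 24.9
eef_pos: [465.4, 102.5, 222.1]
ee_rot: [[-0.116, 0.993, 0.012], [0.993, 0.116, 0.002], [0.0, 0.012, -1.0]]
ft_force: [0.0, 0.6, -0.5]
grip_width: 87.9
t 24.95 p [464.6 102.4 218.4] yawx 1.687 tilt [ 0.008  0.001 -1.   ] w 87.8 F [-0.9  0.2 -1.1]
shift old axes [-1.788  3.224  3.593] shift new axes [-1.875  3.202  3.569] turn [ 0.055 -0.001 -0.194]
```

View pics/w5.png

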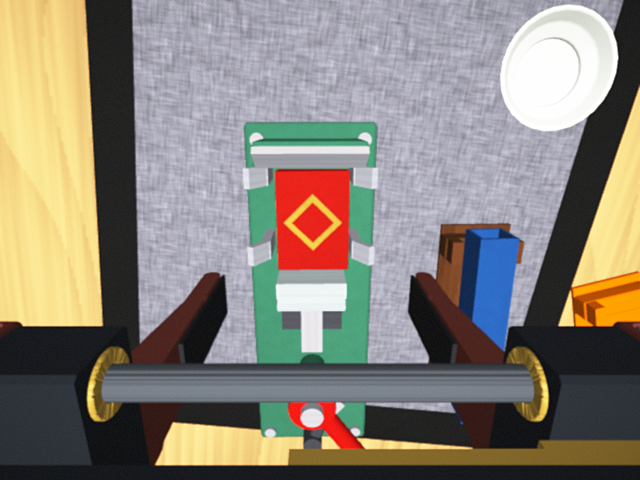

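Both blanks lie stacked and square in the well at (312,220), and the handle is still open. Next is the tube.

```bash
python3 -m inch '[-0.36,0.645,0,0,0,-0.04,-1,-0.36,0.645,0,0,0,-0.04,-1,-0.36,0.645,0,0,0,-0.04,-1,-0.36,0.645,0,0,0,-0.04,-1,-0.36,0.645,0,0,0,-0.04,-1,0,0,0.6,0,0,0,-1,0,0,0.6,0,0,0,-1,0,0,0,0,0,0,-1,0,0,0,0,0,0,-1]'
python3 - <<'E'
from h import *
go(636.5,32.6,40,np.pi-1.427)
c=r.camera('wrist');b=blobs(mask(c,(105,120,40),(125,255,255)))
print([ (k.min(0),k.max(0)) for k in b[:2]])
for z in(54,):print(rect(c,b[0],z))
E
```

```text
time_s: 25.85
eef_pos: [633.7, 33.5, 152.7]
ee_rot: [[-0.144, 0.99, -0.003], [0.99, 0.144, -0.0], [0.0, -0.003, -1.0]]
ft_force: [0.1, 0.2, 1.0]
grip_width: 87.6
t 25.85 p [633.7  33.5 152.7] yawx 1.715 tilt [-0.003 -0.    -1.   ] w 87.6 F [0.1 0.2 1. ]
shift old axes [-0.028  0.06   2.255] shift new axes [-0.027  0.052  2.255] turn [-0.023 -0.003  0.006]
[(array([300, 137], dtype=int32), array([353, 363], dtype=int32))]
[639.504, 20.616, 165.0, 33.78, -1.431]
```

```bash
python3 -m inch '[-0.02,0.07,0.7,0,0,0,-1,0,0,0.7,0,0,0,-1,0,0,0.6,0,0,0,-1,0,0,0.26,0,0,0,-1,0,0,0,0,0,0,-1,0,0,0,0,0,0,-1]'
python3 -m inch '[0,0,0,0,0,0,1,0,0,0,0,0,0,1,0,0,0,0,0,0,1,0,0,0,0,0,0,1,0,0,0,0,0,0,1,0,0,0,0,0,0,1,0,0,0,0,0,0,1,0,0,0,0,0,0,1,0,0,0,0,0,0,1]' 60
python3 - <<'E'
from h import *
go(637,33,40,np.pi-1.427)
E
```

```text
time_s: 26.5
eef_pos: [639.3, 33.2, 43.7]
ee_rot: [[-0.144, 0.99, 0.003], [0.99, 0.144, 0.0], [-0.0, 0.003, -1.0]]
ft_force: [0.2, -0.4, 0.7]
grip_width: 87.9
time_s: 27.4
eef_pos: [638.2, 33.0, 41.1]
ee_rot: [[-0.144, 0.99, -0.0], [0.99, 0.144, 0.0], [0.0, -0.0, -1.0]]
ft_force: [0.8, 0.5, -0.8]
grip_width: 33.3
t 27.4 p [638.2  33.   41.1] yawx 1.715 tilt [-0.  0. -1.] w 33.3 F [ 0.8  0.5 -0.8]
shift old axes [ 0.002 -0.023  0.021] shift new axes [ 0.002 -0.023  0.021] turn [-0.    -0.001  0.006]
```

```bash
python3 -m inch '[0,0,-0.3,0,0,0,1,0,0,-0.5,0,0,0,1,0,0,-0.6,0,0,0,1,0,0,-0.6,0,0,0,1,0,0,-0.4,0,0,0,1,0,0,0,0,0,0,1,0,0,0,0,0,0,1]'
python3 - <<'E'
from h import *
go(614.9,-217.8,150,np.pi-.842)
E
```

```text
time_s: 28.1
eef_pos: [638.1, 33.1, 160.9]
ee_rot: [[-0.144, 0.99, -0.0], [0.99, 0.144, 0.0], [0.0, -0.0, -1.0]]
ft_force: [0.1, 0.4, -5.1]
grip_width: 33.8
t 28.1 p [638.1  33.1 160.9] yawx 1.715 tilt [-0.  0. -1.] w 33.8 F [ 0.1  0.4 -5.1]
shift old axes [-4.898 -1.181  0.218] shift new axes [-3.434 -3.687  0.218] turn [-1.000e-03 -1.000e-03 -4.184e+00]
```

```bash
python3 -m inch '[-0.612,-0.148,0,0,0,0,1,-0.612,-0.148,0,0,0,0,1,-0.612,-0.148,0,0,0,0,1,-0.612,-0.148,0,0,0,0,1,-0.612,-0.148,0,0,0,0,1,-0.612,-0.148,0,0,0,0,1,-0.612,-0.148,0,0,0,0,1,-0.612,-0.148,0,0,0,0,1]'
python3 -m inch '[0,0,0,0,0,-0.6,1,0,0,0,0,0,-0.6,1,0,0,0,0,0,-0.6,1,0,0,0,0,0,-0.6,1,0,0,0,0,0,-0.6,1,0,0,0,0,0,-0.6,1,0,0,0,0,0,-0.58,1,0,0,0,0,0,0,1]'
python3 - <<'E'
from h import *
go(614.9,-217.8,79,np.pi-.842)
c=r.camera('top');cv2.imwrite('pics/top3.png',cv2.resize(c['img'][150:350,250:570,::-1],(800,500),interpolation=cv2.INTER_CUBIC))
c=r.camera('wrist');cv2.imwrite('pics/w6.png',c['img'][:,:,::-1])
E
```

```text
time_s: 28.9
eef_pos: [613.6, -218.5, 158.0]
ee_rot: [[-0.144, 0.99, -0.004], [0.99, 0.144, 0.002], [0.002, -0.004, -1.0]]
ft_force: [0.6, -0.6, -4.1]
grip_width: 33.9
time_s: 29.7
eef_pos: [613.9, -217.3, 158.3]
ee_rot: [[-0.666, 0.746, -0.004], [0.746, 0.666, 0.002], [0.004, -0.002, -1.0]]
ft_force: [0.1, -1.4, -4.7]
grip_width: 33.5
t 29.7 p [ 613.9 -217.3  158.3] yawx 2.3 tilt [-0.004  0.002 -1.   ] w 33.5 F [ 0.1 -1.4 -4.7]
shift old axes [-0.027  0.012  1.585] shift new axes [-0.02   0.008  1.585] turn [-0.014 -0.03   0.001]
```

View pics/w6.png

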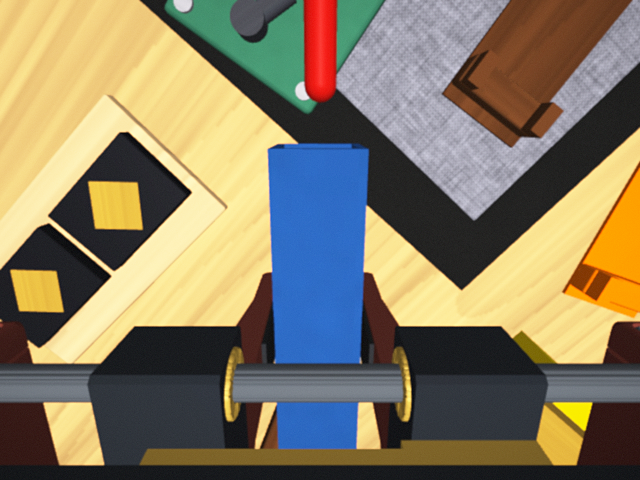

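The wrist view shows the tube's mouth at (318,147) in line with the stub tip at (320,95). I'll descend to stub height and check from the side.

```bash
python3 -m inch '[0,0.01,0.5,0,0,0,1,0,0,0.5,0,0,0,1,0,0,0.4,0,0,0,1,0,0,0.19,0,0,0,1,0,0,0,0,0,0,1,0,0,0,0,0,0,1]'
python3 - <<'E'
from h import *
go(614.9,-217.8,79,np.pi-.842)
w=r.camera('wrist');s=r.camera('side')
a=w['img'][0:260,190:450,::-1];b=s['img'][170:260,280:410,::-1]
cv2.imwrite('pics/c7.png',np.hstack([cv2.resize(a,(400,400)),cv2.resize(b,(400,277),interpolation=cv2.INTER_CUBIC).copy() if 0 else cv2.copyMakeBorder(cv2.resize(b,(400,277),interpolation=cv2.INTER_CUBIC),0,123,0,0,cv2.BORDER_CONSTANT)]))
m=red(w,(230,0,420,250));bl=blobs(m)
for b in bl[:2]:
    print(b.min(0),b.max(0))
    for v in range(b[:,1].min()+25,b[:,1].max(),25):
        k=b[b[:,1]==v][:,0];print(v,k.min(),k.max(),onz(w,((k.min()+k.max())/2,v),75).round(1))
t=blobs(mask(w,(105,120,40),(125,255,255)))[0]
for v in range(t[:,1].min()+8,t[:,1].max(),40):
    k=t[t[:,1]==v][:,0];print('tube',v,k.min(),k.max(),onz(w,((k.min()+k.max())/2,v),92).round(1))
E
```

```text
time_s: 30.4
eef_pos: [615.5, -217.5, 82.4]
ee_rot: [[-0.665, 0.747, 0.001], [0.747, 0.665, -0.0], [-0.001, 0.0, -1.0]]
ft_force: [-0.2, 0.0, -3.3]
grip_width: 33.6
t 30.4 p [ 615.5 -217.5   82.4] yawx 2.299 tilt [ 0.001 -0.    -1.   ] w 33.6 F [-0.2  0.  -3.3]
shift old axes [ 0.004 -0.014  0.069] shift new axes [ 0.004 -0.014  0.069] turn [ 0.003  0.005 -0.007]
[293   0] [343  87]
25 294 343 [[ 540.4 -135.1   75. ]]
50 294 342 [[ 545.7 -141.2   75. ]]
75 299 339 [[ 551.6 -147.2   75. ]]
tube 151 268 368 [[ 568.7 -167.1   92. ]]
tube 191 270 367 [[ 578.2 -177.4   92. ]]
tube 231 271 363 [[ 587.6 -188.8   92. ]]
tube 271 273 362 [[ 598.3 -200.5   92. ]]
tube 311 272 362 [[ 609.4 -213.3   92. ]]
tube 351 274 361 [[ 621.7 -226.7   92. ]]
```

View pics/c7.png

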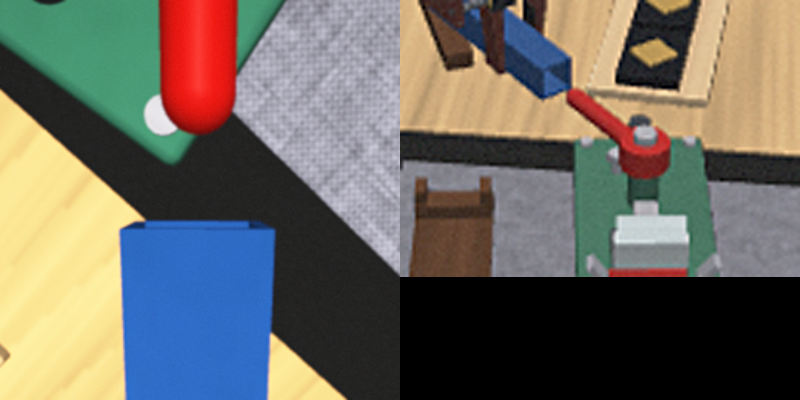

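The tube and stub are in line laterally (both centred at column 318 in the wrist view). Next I check the mouth's height with the side ray.

```bash
python3 -m inch '[0,-0.01,0.068,0,0,0,1,0,0,0,0,0,0,1,0,0,0,0,0,0,1]'
python3 - <<'E'
from h import *
state();s=r.camera('side')
t=blobs(mask(s,(100,80,20),(130,255,255),(280,165,350,215)),20)[0];print('blue bbox',t.min(0),t.max(0))
o=r.observe();R=o['ee_rot'];p=o['eef_pos'];C=p+R@[70,0,4]
for dz in(-4,0,4):print(dz,C.round(1),[tuple(q) for q in proj(s,[C+R@[0,y,z+dz] for y in(-17,17) for z in(-17,17)]).round(1)])
tip=np.array([481.75,-68.6,75])+110*np.array([np.cos(-.842),np.sin(-.842),0]);print('tip',proj(s,tip),proj(s,tip-50*np.array([np.cos(-.842),np.sin(-.842),0])))
rd=blobs(red(s,(320,180,375,235)))[0];print(rd[rd[:,0].argmin()],rd.min(0),[ (u,rd[rd[:,0]==u][:,1].min(),rd[rd[:,0]==u][:,1].max()) for u in(337,342,347,350)])
E
```

```text
time_s: 30.8
eef_pos: [614.9, -217.7, 78.4]
ee_rot: [[-0.666, 0.746, 0.0], [0.746, 0.666, -0.0], [-0.0, 0.0, -1.0]]
ft_force: [0.2, 0.0, -3.4]
grip_width: 34.2
t 30.8 p [ 614.9 -217.7   78.4] yawx 2.299 tilt [ 0. -0. -1.] w 34.2 F [ 0.2  0.  -3.4]
blue bbox [314 174] [335 203]
-4 [ 568.3 -165.5   74.4] [(np.float64(335.3), np.float64(188.2)), (np.float64(335.3), np.float64(198.3)), (np.float64(325.3), np.float64(192.1)), (np.float64(325.4), np.float64(202.2))]
0 [ 568.3 -165.5   74.4] [(np.float64(335.3), np.float64(189.4)), (np.float64(335.2), np.float64(199.5)), (np.float64(325.3), np.float64(193.3)), (np.float64(325.5), np.float64(203.4))]
4 [ 568.3 -165.5   74.4] [(np.float64(335.3), np.float64(190.6)), (np.float64(335.2), np.float64(200.6)), (np.float64(325.4), np.float64(194.5)), (np.float64(325.5), np.float64(204.6))]
tip [[334.48790159 199.46166212]] [[345.15237752 207.8366553 ]]
[334 200] [334 199] [(337, np.int32(199), np.int32(204)), (342, np.int32(202), np.int32(209)), (347, np.int32(206), np.int32(213)), (350, np.int32(208), np.int32(215))]
```

```bash
python3 -m inch '[0.2,0,0,0,0,0,1,0.2,0,0,0,0,0,1,0.15,0,0,0,0,0,1,0.15,0,0,0,0,0,1,0.15,0,0,0,0,0,1,0.15,0,0,0,0,0,1]'
python3 -m inch '[0.15,0,0,0,0,0,1,0.15,0,0,0,0,0,1,0.15,0,0,0,0,0,1,0.15,0,0,0,0,0,1,0.15,0,0,0,0,0,1,0.05,0,0,0,0,0,1,0,0,0,0,0,0,1]'
python3 - <<'E'
from h import *
state();c=r.camera('top');cv2.imwrite('pics/top4.png',cv2.resize(c['img'][150:350,250:570,::-1],(800,500),interpolation=cv2.INTER_CUBIC))
s=r.camera('side');cv2.imwrite('pics/s8.png',cv2.resize(s['img'][150:290,260:440,::-1],(720,560),interpolation=cv2.INTER_CUBIC))
E
```

```text
time_s: 31.45
eef_pos: [581.2, -179.8, 78.3]
ee_rot: [[-0.666, 0.746, 0.0], [0.746, 0.666, -0.0], [-0.0, 0.0, -1.0]]
ft_force: [0.7, 0.9, -4.3]
grip_width: 33.9
time_s: 32.15
eef_pos: [554.8, -150.3, 78.3]
ee_rot: [[-0.666, 0.746, 0.0], [0.746, 0.666, -0.0], [-0.0, 0.0, -1.0]]
ft_force: [0.5, 1.0, -3.5]
grip_width: 33.5
t 32.15 p [ 554.8 -150.3   78.3] yawx 2.299 tilt [ 0. -0. -1.] w 33.5 F [ 0.5  1.  -3.5]
```

View pics/s8.png

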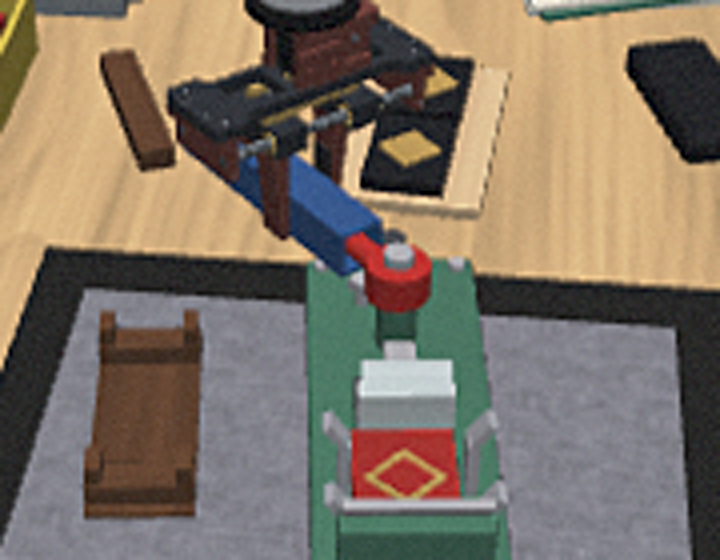

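The tube is on the stub, with its mouth near the hub at (365,250). The cradle is empty at (145,410) and the blanks are in the well at (405,475). I'll start a slow clockwise swing about the pivot.

```bash
cat > sw.py <<'E'
from h import *
import sys
o=state();R=o['ee_rot'];p=o['eef_pos'];P=np.array([481.75,-68.6]);d=p[:2]-P
psi=np.arctan2(R[1,0],R[0,0]);phi=np.arctan2(d[1],d[0])
print('radius',np.hypot(*d).round(1),'swing by pos',round(-.842-phi,3),'by yaw',round(np.pi-.842-psi,3))
E
python3 -m inch '[0.001,-0.03,-0.015,0,0,0.1,1,0.001,-0.0614,0,0,0,0.2,1,0.001,-0.0614,0,0,0,0.2,1,0.001,-0.0614,0,0,0,0.2,1,0.001,-0.0614,0,0,0,0.2,1,0.001,-0.0614,0,0,0,0.2,1,0.001,-0.0614,0,0,0,0.2,1,0.001,-0.0614,0,0,0,0.2,1,0.001,-0.0614,0,0,0,0.2,1,0.001,-0.0614,0,0,0,0.2,1]'
python3 sw.py
```

```text
time_s: 33.25
eef_pos: [534.0, -164.6, 79.1]
ee_rot: [[-0.446, 0.895, 0.008], [0.895, 0.446, 0.004], [0.0, 0.009, -1.0]]
ft_force: [15.0, 7.9, -8.9]
grip_width: 33.5
t 33.25 p [ 534.  -164.6   79.1] yawx 2.033 tilt [ 0.008  0.004 -1.   ] w 33.5 F [15.   7.9 -8.9]
radius 109.3 swing by pos 0.231 by yaw 0.267
```

```bash
python3 -m inch '[0.001,-0.0614,0,0,0,0.2,1,0.001,-0.0614,0,0,0,0.2,1,0.001,-0.0614,0,0,0,0.2,1,0.001,-0.0614,0,0,0,0.2,1,0.001,-0.0614,0,0,0,0.2,1,0.001,-0.0614,0,0,0,0.2,1,0.001,-0.0614,0,0,0,0.2,1,0.001,-0.0614,0,0,0,0.2,1,0.001,-0.0614,0,0,0,0.2,1,0.001,-0.0614,0,0,0,0.2,1]'
python3 sw.py
python3 - <<'E'
from h import *
s=r.camera('side');cv2.imwrite('pics/s9.png',cv2.resize(s['img'][150:290,260:440,::-1],(720,560),interpolation=cv2.INTER_CUBIC))
E
```

```text
time_s: 34.25
eef_pos: [504.5, -175.4, 79.1]
ee_rot: [[-0.181, 0.983, 0.007], [0.983, 0.181, 0.002], [0.001, 0.007, -1.0]]
ft_force: [13.4, 3.2, -8.9]
grip_width: 33.7
t 34.25 p [ 504.5 -175.4   79.1] yawx 1.753 tilt [ 0.007  0.002 -1.   ] w 33.7 F [13.4  3.2 -8.9]
radius 109.2 swing by pos 0.519 by yaw 0.547
```

View pics/s9.png

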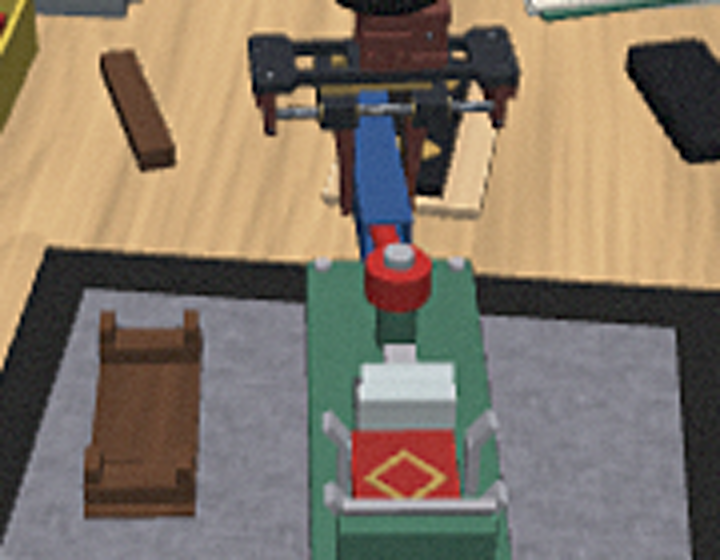

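```bash
python3 -m inch '[0.001,-0.0614,0,0,0,0.2,1,0.001,-0.0614,0,0,0,0.2,1,0.001,-0.0614,0,0,0,0.2,1,0.001,-0.0614,0,0,0,0.2,1,0.001,-0.0614,0,0,0,0.2,1,0.001,-0.0614,0,0,0,0.2,1,0.001,-0.0614,0,0,0,0.2,1,0.001,-0.0614,0,0,0,0.2,1,0.001,-0.0614,0,0,0,0.2,1,0.001,-0.0614,0,0,0,0.2,1]'
python3 sw.py
python3 -m inch '[0.001,-0.0614,0,0,0,0.2,1,0.001,-0.0614,0,0,0,0.2,1,0.001,-0.0614,0,0,0,0.2,1,0.001,-0.0614,0,0,0,0.2,1,0.001,-0.0614,0,0,0,0.2,1,0.001,-0.0614,0,0,0,0.2,1,0.001,-0.0614,0,0,0,0.2,1,0.001,-0.0614,0,0,0,0.2,1,0.001,-0.0614,0,0,0,0.2,1,0.001,-0.0614,0,0,0,0.2,1]'
python3 sw.py
```

```text
time_s: 35.3
eef_pos: [472.7, -177.5, 79.1]
ee_rot: [[0.098, 0.995, 0.004], [0.995, -0.098, 0.0], [0.001, 0.004, -1.0]]
ft_force: [7.1, 1.9, -8.1]
grip_width: 33.9
t 35.3 p [ 472.7 -177.5   79.1] yawx 1.473 tilt [ 0.004  0.    -1.   ] w 33.9 F [ 7.1  1.9 -8.1]
radius 109.3 swing by pos 0.812 by yaw 0.827
time_s: 36.3
eef_pos: [440.9, -170.6, 79.0]
ee_rot: [[0.368, 0.93, -0.001], [0.93, -0.368, -0.0], [-0.001, -0.001, -1.0]]
ft_force: [0.1, -0.3, -3.8]
grip_width: 34.2
t 36.3 p [ 440.9 -170.6   79. ] yawx 1.194 tilt [-0.001 -0.    -1.   ] w 34.2 F [ 0.1 -0.3 -3.8]
radius 109.9 swing by pos 1.11 by yaw 1.106
```

```bash
python3 -m inch '[0.001,-0.0614,0,0,0,0.2,1,0.001,-0.0614,0,0,0,0.2,1,0.001,-0.0614,0,0,0,0.2,1,0.001,-0.0614,0,0,0,0.2,1,0.001,-0.0614,0,0,0,0.2,1,0,0,0,0,0,0,1,0,0,0,0,0,0,1,0,0,0,0,0,0,1]'
python3 sw.py
python3 -m inch '[0,0.055,0,0,0,-0.18,1,0,0,0,0,0,0,1,0,0,0,0,0,0,1,0,0,0,0,0,0,1,0,0,0,0,0,0,1]'
python3 sw.py
python3 - <<'E'
from h import *
w=r.camera('wrist');s=r.camera('side')
cv2.imwrite('pics/c10.png',np.hstack([cv2.resize(w['img'][:,:,::-1],(480,360)),cv2.resize(s['img'][160:280,300:400,::-1],(300,360),interpolation=cv2.INTER_CUBIC)]))
E
```

```text
time_s: 37.1
eef_pos: [427.8, -163.9, 79.0]
ee_rot: [[0.492, 0.871, 0.0], [0.871, -0.492, -0.0], [0.0, 0.0, -1.0]]
ft_force: [-0.6, -0.4, -4.5]
grip_width: 33.6
t 37.1 p [ 427.8 -163.9   79. ] yawx 1.057 tilt [ 0. -0. -1.] w 33.6 F [-0.6 -0.4 -4.5]
radius 109.5 swing by pos 1.244 by yaw 1.243
time_s: 37.6
eef_pos: [430.0, -165.2, 79.0]
ee_rot: [[0.47, 0.883, -0.0], [0.883, -0.47, 0.0], [0.0, -0.0, -1.0]]
ft_force: [-0.4, -0.5, -3.3]
grip_width: 33.9
t 37.6 p [ 430.  -165.2   79. ] yawx 1.082 tilt [-0.  0. -1.] w 33.9 F [-0.4 -0.5 -3.3]
radius 109.6 swing by pos 1.22 by yaw 1.218
```

View pics/c10.png

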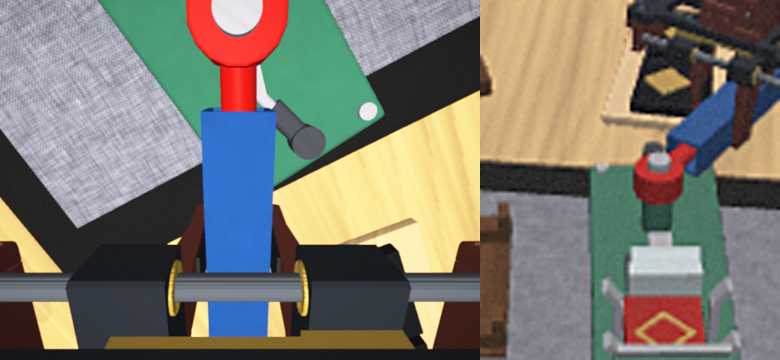

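The handle is shut, with the stub at (238,90) centred in the tube mouth and no lateral force. I'll withdraw along the stub.

```bash
python3 -m inch '[-0.15,0,0,0,0,0,1,-0.2,0,0,0,0,0,1,-0.2,0,0,0,0,0,1,-0.2,0,0,0,0,0,1,-0.25,0,0,0,0,0,1,-0.25,0,0,0,0,0,1,-0.25,0,0,0,0,0,1,-0.3,0,0,0,0,0,1,-0.3,0,0,0,0,0,1,0,0,0,0,0,0,1]'
python3 -m inch '[0,0,-0.4,0,0,0,1,0,0,-0.6,0,0,0,1,0,0,-0.7,0,0,0,1,0,0,0,0,0,-0.8,1,0,0,0,0,0,-0.8,1,0,0,0,0,0,-0.8,1,0,0,0,0,0,-0.8,1,0,0,0,0,0,-0.8,1,0,0,0,0,0,-0.5,1]'
python3 sw.py
python3 - <<'E'
from h import *
c=r.camera('top')
b=np.vstack(blobs(mask(c,(5,80,25),(18,255,120),(285,170,390,240)),30));print('cradle z34',rect(c,b,34),rect(c,b,4),cv2.boundingRect(b))
rd=blobs(red(c,(355,230,425,310)))[0];print('lever',rect(c,rd,84),cv2.boundingRect(rd))
cv2.imwrite('pics/top5.png',cv2.resize(c['img'][150:350,250:570,::-1],(800,500),interpolation=cv2.INTER_CUBIC))
go(638.2,33,160,np.pi-1.427)
E
```

```text
time_s: 38.7
eef_pos: [379.7, -259.6, 79.0]
ee_rot: [[0.472, 0.882, -0.0], [0.882, -0.472, -0.001], [-0.001, -0.0, -1.0]]
ft_force: [0.2, -0.4, -4.0]
grip_width: 33.9
time_s: 39.6
eef_pos: [380.7, -257.7, 163.9]
ee_rot: [[-0.143, 0.99, -0.0], [0.99, 0.143, 0.0], [0.0, 0.0, -1.0]]
ft_force: [-0.2, -0.4, -3.0]
grip_width: 33.7
t 39.6 p [ 380.7 -257.7  163.9] yawx 1.714 tilt [-0.  0. -1.] w 33.7 F [-0.2 -0.4 -3. ]
radius 214.4 swing by pos 1.219 by yaw 0.585
cradle z34 [638.427, 13.669, 173.048, 67.941, -1.446] [641.175, 12.722, 177.278, 69.602, -1.446] (298, 187, 79, 39)
lever [457.616, -102.832, 130.308, 43.356, 0.971] (366, 266, 55, 35)
t 39.65 p [ 380.7 -257.7  163.9] yawx 1.717 tilt [-0.  0. -1.] w 33.5 F [ 0.3  0.3 -4.3]
shift old axes [5.005 5.939 0.08 ] shift new axes [5.017 5.93  0.078] turn [ 0.    -0.003  0.014]
```

View pics/top5.png

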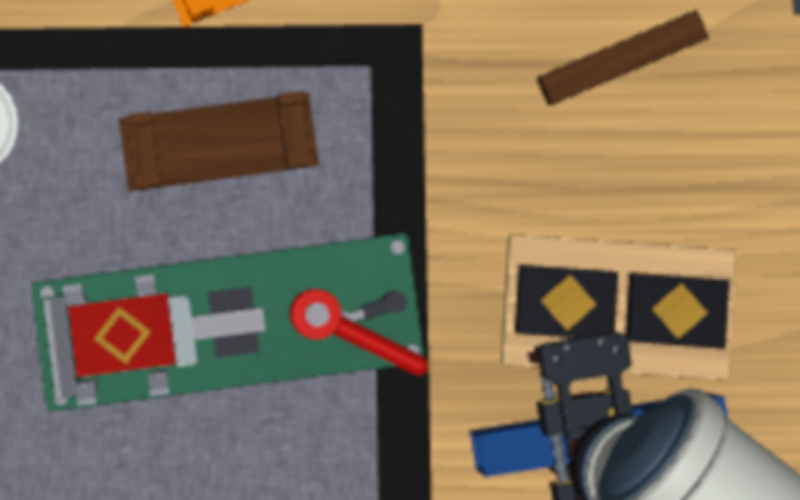

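The lever's stub now points to (425,365), against (403,233) before, which is a swing of about 1.2 rad. Blanks, jaw and board are in order, so the tube goes back to the cradle.

```bash
python3 -m inch '[0.5,0.592,0,0,0,0,1,0.5,0.592,0,0,0,0,1,0.5,0.592,0,0,0,0,1,0.5,0.592,0,0,0,0,1,0.5,0.592,0,0,0,0,1,0.5,0.592,0,0,0,0,1,0.5,0.592,0,0,0,0,1,0.5,0.592,0,0,0,0,1,0.5,0.592,0,0,0,0,1,0.5,0.592,0,0,0,0,1]'
python3 -m inch '[0,0,0.5,0,0,0.07,1,0,0,0.5,0,0,0,1,0,0,0,0,0,0,1,0,0,0,0,0,0,1]'
python3 - <<'E'
from h import *
go(637.4,33,41,1.705)
w=r.camera('wrist');cv2.imwrite('pics/w11.png',w['img'][:,:,::-1])
E
```

```text
time_s: 40.65
eef_pos: [640.1, 32.2, 163.6]
ee_rot: [[-0.137, 0.991, -0.0], [0.991, 0.137, 0.0], [0.0, -0.0, -1.0]]
ft_force: [0.6, -0.8, -3.0]
grip_width: 33.9
time_s: 41.05
eef_pos: [638.8, 30.7, 113.6]
ee_rot: [[-0.128, 0.992, -0.002], [0.992, 0.128, 0.0], [0.0, -0.002, -1.0]]
ft_force: [1.2, 0.1, -3.6]
grip_width: 33.8
t 41.05 p [638.8  30.7 113.6] yawx 1.699 tilt [-0.002  0.    -1.   ] w 33.8 F [ 1.2  0.1 -3.6]
shift old axes [ 0.048 -0.02   1.451] shift new axes [ 0.049 -0.022  1.451] turn [-0.012 -0.003 -0.041]
```

View pics/w11.png

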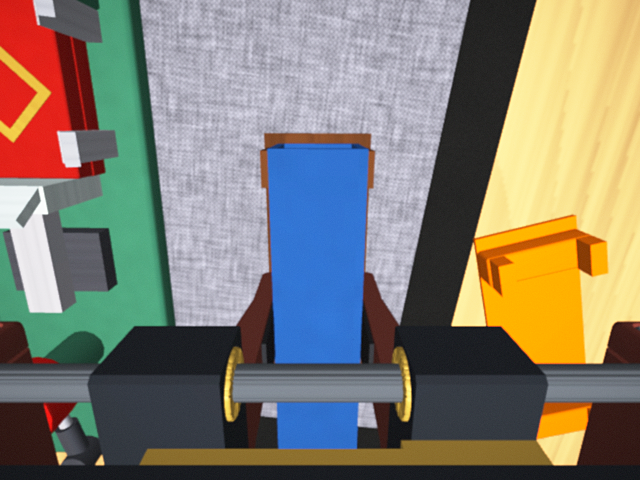

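The tube at (318,250) sits centred over the cradle, whose edges are at columns 264 and 371.

```bash
python3 -m inch '[0.04,-0.015,0.5,0,0,0,1,0,0,0.4,0,0,0,1,0,0,0.25,0,0,0,1,0,0,0.15,0,0,0,1,0,0,0.1,0,0,0,1,0,0,0.03,0,0,0,1,0,0,0,0,0,0,1]'
python3 -m inch '[0,0,0,0,0,0,-1,0,0,0,0,0,0,-1,0,0,0,0,0,0,-1,0,0,0,0,0,0,-1,0,0,0,0,0,0,-1,0,0,-0.3,0,0,0,-1,0,0,-0.7,0,0,0,-1,0,0,-0.9,0,0,0,-1,0,0,-0.9,0,0,0,-1]'
python3 -m inch '[-0.9,0,0,0,0,0,-1,-0.9,0,0,0,0,0,-1,-0.9,0,0,0,0,0,-1,-0.9,0,0,0,0,0,-1,-0.9,0,0,0,0,0,-1,-0.9,0,0,0,0,0,-1,0,0,0,0,0,0,-1,0,0,0,0,0,0,-1,0,0,0,0,0,0,-1]'
python3 - <<'E'
from h import *
state();c=r.camera('top');s=r.camera('side')
b=blobs(mask(c,(105,120,40),(125,255,255),(280,165,400,240)))[0];print('tube z54',rect(c,b,54))
b=blobs(red(c,(265,255,345,310)))[0];print('blank z48',rect(c,b,48))
for b in blobs(mask(c,(0,0,0),(180,255,60),(450,240,548,306))):print('black',rect(c,b,26))
a=cv2.resize(c['img'][150:350,200:570,::-1],(740,400));cv2.imwrite('pics/fin.png',a)
E
```

```text
time_s: 41.8
eef_pos: [638.6, 32.6, 43.2]
ee_rot: [[-0.129, 0.992, 0.001], [0.992, 0.129, 0.0], [-0.0, 0.001, -1.0]]
ft_force: [-0.9, -0.8, -3.1]
grip_width: 33.4
time_s: 42.7
eef_pos: [637.8, 32.6, 184.8]
ee_rot: [[-0.129, 0.992, -0.0], [0.992, 0.129, 0.0], [0.0, -0.0, -1.0]]
ft_force: [1.2, 0.1, 1.3]
grip_width: 87.9
time_s: 43.6
eef_pos: [673.2, -234.1, 183.3]
ee_rot: [[-0.13, 0.992, 0.001], [0.992, 0.13, 0.0], [0.0, 0.001, -1.0]]
ft_force: [-0.5, -0.2, 0.2]
grip_width: 87.5
t 43.6 p [ 673.2 -234.1  183.3] yawx 1.701 tilt [ 0.001  0.    -1.   ] w 87.5 F [-0.5 -0.2  0.2]
tube z54 [641.594, 2.514, 198.292, 35.177, -1.442]
blank z48 [463.867, 102.815, 88.885, 64.309, -1.454]
black [477.009, -426.04, 59.817, 43.487, -0.088]
```

View pics/fin.png

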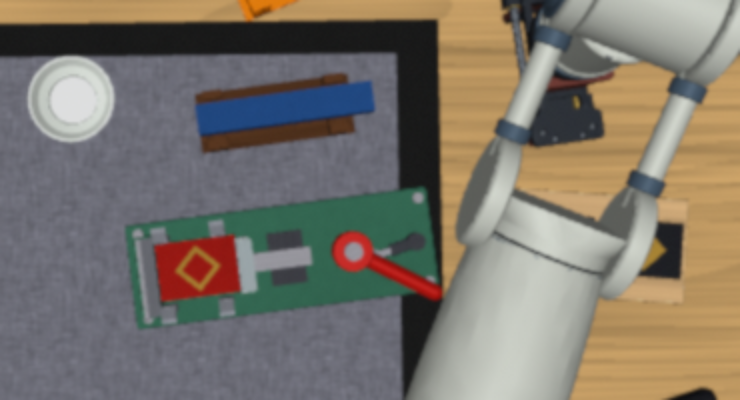

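The final view shows the tube in its cradle at (285,110), the handle shut at (440,295) and the clamped blanks at (198,267). The dish is unmoved at (70,100). I'm handing in.

```bash
python3 -c "
from plant import r
r.hand_in();print('done')"
```

```text
the job is handed in; nothing more can be done
done
```

I finished the job and handed it in at about 44 s of simulated time. I moved both black plaques to the drying board and stacked the two red blanks present in the well. I then swung the handle shut using only the tube, and laid the tube back in the brown cradle.

**Last checks (top camera):**
- **Tube:** centred at (641.6, 2.5) mm and within about 0.01 rad of the cradle's axis. That is about 11 mm along and 2 mm across from the cradle's measured middle, well inside the limits.
- **Red blanks:** the upper one is about 2.4 mm across and +2.6 mm along in the press frame, square and clamped. The lower one was hidden underneath.
- **Handle:** swung about 1.2 rad by pixel measurement, and still shut after the tube came off. A rectangle fitted round the lever gave about 0.13 rad beyond the expected shut angle; I put that down to the hub skewing the fit.
- **Ink dish:** looked unmoved.

**Not confirmed at the end:** the arm hid most of the board in the last picture, so the final colour check picked up only part of one black plaque. Both were seen lying flat on the board after placing and again just before the tube was returned, and nothing touched them after that.

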